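# Index the swivel vise to the yellow mark and clamp the bracket

## Robot

A 6-joint arm with a two-finger parallel gripper is mounted at the origin on the work surface. World frame = base frame: x ahead of the robot, y to its left, z up, the work surface at z = 0. Lengths are in m, angles in rad, forces in N, time in s.
With the tool pointing down it reaches from about 0.375 to 0.975 m from the base axis. Payload 3.8 kg.
Tool frame: the origin (TCP) lies midway between the tips of the shut fingers; the grasp point (between the pads) lies 19 mm behind it; z points along the fingers, y is the direction in which the jaws open and shut (so a half turn about z gives the same grasp; the last joint's range is limited). The gripper opens to 85 mm and grips with 20 to 120 N. Pads are 22 mm wide; open, the fingers measure 114 mm over their backs; the gripper's body (76 mm by 85 mm) begins 54 mm behind the grasp point. The pads swing forward as they close: fully open they stand 13 mm farther back than shut.
Start: joints at [-1.19, 0.264, 1.604, -0, 1.274, -0.037], TCP at [0.274, -0.617, 0.231] pointing down, gripper open.
Joint ranges: [-2.63, 2.63], [-0.94, 2.18], [0.31, 2.57], [-1.31, 4.45], [0, 2.66], [-2.55, 2.55]. Speed limits (rad/s): [2.57, 2.57, 3.14, 3.14, 3.14, 3.14].

## Interface

Orientations are given as a rotation vector (axis times angle).
In Python, from workcell import readout, read_camera, camera_params, bot gives the robot as it stands.
- The arm moves only by the tool apply_moves, never from a script. Its argument "plan" is a list that holds one entry, the list of rows, each a list of 7 numbers: the shift along the tool's x, y, z each as a share of 1000 mm, from -1 to 1, then the turn, a rotation vector about the tool's x, y, z each as a share of pi rad, from -1 to 1, then the gripper command: -1 is fully open, 1 is shut, values between are in proportion. A call has exactly 8 rows; each row is the pose to reach, as a shift and turn from the pose commanded when the call began, along the tool's axes at that moment, turning the shorter way round; what a row does not reach only later rows make up. A row lasts 1/12 s, in which the tool goes at most 41.7 mm and 7.16 degrees, less where a joint would pass 70% of its speed; a pose out of reach is approached as far as the arm can. A call with a number of a shift or a turn outside -1 to 1 is refused whole. A call with a gripper value outside its range is refused whole. The fingers move at their own pace and stop on an object; "force" is the grip in N (left out, the last holds). Time passes only in rows, so rows that repeat a pose let the fingers close, or fill a call up. It gives the time, the measured TCP pose, the force and the opening at its end, in the units of the state.
- readout.read_state(): the state, without advancing time (a new reading comes with each control period).
- read_camera(name): name is "scene" or "side" or "wrist"; returns the picture (400x640x3 uint8, red, green, blue); there is no depth.
- camera_params(name): a dict with "fovy" (degrees; the focal length in pixels is half the picture's height over the tangent of half this angle, whatever the lens; pixels are square), "cx", "cy" (the principal point, pixels), "rvec" (rotation vector, rad) and "tvec" (3), from world to camera coordinates, as OpenCV has them; the wrist camera has in their place "hand_eye" (4x4, takes a point from camera to tool coordinates, whose origin is the TCP and whose axes are the flange's). Camera axes: x right, y down, z forward; pixel columns grow to the right and rows downward; lengths in m; the calibration is good to about 2 mm. A picture is of the moment at which its call begins: read the wrist's pose just before it. camera_params takes no time and is no camera call.
- bot.finish_job(): hands the job in, once; it reports no verdict.
The state is a dict: "time": time; "q": joint angles; "joint_vel": joint speeds; "joint_torque": joint torques, N m; "tool_pos": TCP position; "tcp_rot": TCP orientation; "wrist_force": force on the tool from outside, world axes, zero at the start; "torque": the same for the moment, N m; "width": opening from 0.0 (shut) to 1.0 (fully open).
Only numpy, scipy, OpenCV 4.12 (cv2) and the standard library are available. Lean on these libraries where they do the work, as an engineer would, in place of code of your own. Each camera call takes 0.05 s, during which the arm holds its last target.

## Task

Swing the vise round on its clicking base until the red pointer has clicked in at the yellow paint dot, set the aluminium bracket down (without dropping it) on its foot flat on the vise bed, in the middle of the jaws with its long side along them, and press the cam lever all the way down so that the jaws grip the foot. Leave the other things on the bench where they are.

Things in the scene. Friction and masses are not known exactly. Their poses are not given: they have to be found in the camera images.
- vise_base: Blue round cast base of a small bench vise, bolted down: 220 mm across, 28 mm high, two bolt ears reaching 140 mm from the centre along its own x. Origin on the swivel axis at bench level, z up. On its top a dark scale ring with white graduations every 10 degrees and four paint dots (yellow, green, white, blue).
- swivel (a joint): Angle (rad) of the vise head on its base, anticlockwise from above, -1.0 to 1.0. A spring detent holds it every 10 degrees (0, +-10, +-20, ..); pushed more than half a step on, it snaps into the next notch by itself. Each notch takes about 0.5 N m (6 N at push_point). It starts in the notch -10, 0 or +10 degrees, once it has settled.
- pointer (a point): Point just beyond the tip of the red pointer on the turntable, over the ring of dots: right over a dot's centre when the pointer stands at it. Site axes = head frame: origin and z as the base's, turned with the head, +x the way the pointer points, +y along the bed to the fixed jaw, -y to the lever. Here: (89.5, 0, 30) mm in it.
- mark_yellow: Yellow paint dot, 14 mm across, on top of the base ring, 89.5 mm from the swivel axis; origin at its centre. The four dots lie at -30, -20, +20 and +30 degrees from the base's own x (where the pointer stands when swivel reads 0); which colour is where changes.
- push_point (a point): Inside the fixed jaw, head frame (0, 85, 95) mm, axes of the head frame. The fixed jaw is a block with upright free side faces at x = -40 and +40, from y = 65 (jaw face) to 95, z = 70 to 110 mm. Below it the bed, 72 mm wide (x), y = -85 to 100, z = 42 to 70, on a turntable 156 mm across, z = 28 to 42 mm.
- bed (a point): Point on the flat bed under the middle of the bracket's foot once clamped: head frame (0, 48, 70) mm, axes of the head frame. With the lever up the jaw faces stand 44 mm apart, at y = 21 (moving) and y = 65 (fixed), so the middle of the gap is at y = 43. Jaws 80 mm long (x), their tops 110 mm above the bench.
- jaw: Moving jaw, blue block with a steel plate, 80 mm along x, 39 mm thick, 40 mm high. Origin at the bottom of its face, middle of its length. The lever drives it up to 11.5 mm, through a stiff spring, towards the fixed jaw (+y of the head frame) and so pushes a foot lying loosely in the gap against it; from about lever 0.65 on the foot is gripped.
- lever (a joint): Angle (rad) of the cam lever: 0 = up and open (leaning 45 degrees towards the tail, -y), 0.75 = fully down (nearly level), where its cam holds by itself. Pivot at head frame (0, -50, 98) mm, axis along the head's x; knob centre 110 mm from it. Starts up and stays where it is left; about 6 to 15 N on the knob press it down.
- lever_knob (a point): Centre of the lever's black ball knob, 26 mm across; the steel lever bar is 12 mm thick. Knob centre: head frame (0, -128, 176) mm with the lever up, (0, -160, 102) mm with it down.
- bracket: Aluminium engine-mount bracket standing on its foot, about 0.3 kg. Foot 60 (x) by 34 (y) mm, 30 mm high; above it a lug 44 (x) by 22 (y) mm, flat on both y faces, round-topped, total height 87 mm, an eye through it along y at 65 mm and a dab of yellow paint on top. Origin at the centre of the foot's underside. Either way round will do.
- spray_can: Bystander: red-banded spray can standing upright, 64 mm across, 190 mm tall; origin at the centre of its underside.
- spanner: Bystander: steel open-ended spanner lying flat, 190 mm long; origin under its middle.
- screwdriver: Bystander: screwdriver lying flat, 210 mm long; origin under its middle.
- nut_tray: Bystander: round steel tray 144 mm across, 30 mm high, with wheel nuts in it; origin at the centre of its underside.
- pliers: Bystander: green-handled pliers lying flat, 180 mm long; origin under the joint.
- brake_pad: Bystander: black brake pad lying flat, 50 x 120 mm, 16 mm high; origin at the centre of its underside.
- plug_carton: Bystander: small white and red carton 45 x 90 x 30 mm; origin at the centre of its underside.

How it is judged:
At the end, for the whole second after the job is handed in: Pointer clicked in over the yellow dot (within 5 mm) and still; lever down (over 0.70 rad); the bracket upright (4 degrees), seated on the bed (4 mm), within 15 mm of the middle of the jaws and square to them (4 degrees), gripped with over 5 N (horizontal distance between pointer and mark_yellow below 0.005 m and velocity of joint swivel between -0.05 and 0.05 rad/s and value of joint lever above 0.7 rad and contact force between jaw and bracket above 5 N and z of bracket in the frame of bed between -0.004 and 0.004 m and y of bracket in the frame of bed between -0.004 and 0.004 m and x of bracket in the frame of bed between -0.015 and 0.015 m and angle between the x axis of bracket and the x axis of bed, either way round below 0.07 rad and angle between bracket's own z axis and vertical below 0.07 rad and linear speed of bracket below 0.02 m/s); the robot touches nothing.
It fails at once if a bystander is moved more than 30 mm (distance of any of spray_can, spanner, screwdriver, nut_tray, pliers, brake_pad, plug_carton from where it was at the start of the episode above 0.03 m).
It fails at once if the bracket is dropped: it falls faster than 0.7 m/s with no finger on it (linear speed of bracket above 0.7 m/s and contact force between the fingers and bracket below 0.1 N).
It also fails if it takes over 59 s, if anything falls off the work surface, if the arm or the gripper's body presses on something with over 40 N, if the wrist force passes 120 N, or if a joint passes its speed limit or range.

## Working session

There is one attempt and no reset: what is moved stays moved. The work goes in short steps, Python scripts to look and compute and a tool call to move; the robot and the scene stay as the last step left them, time stands still between calls to the robot, and variables do not carry over. Pictures are saved under pics/ and viewed, and the job is handed in when it is done.

Besides the shell and the picture viewer there is one more tool, called after "Emit:" by a JSON object that holds its "fn" and its "kwargs". apply_moves: Moves the arm, as the interface text tells. Shift numbers are shares of 1000 mm and turn numbers shares of pi rad, none past 1 either way. Its arguments: {"type":"object","properties":{"plan":{"type":"array","items":{"type":"array","items":{"type":"array","items":{"type":"number","minimum":-1,"maximum":1}}}},"force":{"type":"number"}},"required":["plan"]}

```bash
ls; mkdir -p pics
python3 - <<'E'
from workcell import readout, read_camera, camera_params, bot
import cv2,json
print(readout.read_state())
for n in ("scene","side","wrist"):
    print(n,camera_params(n))
    cv2.imwrite(f"pics/{n}0.png",read_camera(n)[:,:,::-1])
E
```

```text
pics
{'time': 0.0, 'q': array([-1.18990881e+00,  2.64780375e-01,  1.60537949e+00,  3.01905219e-05,
        1.27369357e+00, -3.68994410e-02]), 'joint_vel': array([ 0.00054881,  0.00056571, -0.00116238, -0.00094765, -0.00022087,
        0.00092342]), 'joint_torque': array([-3.05671201e-03, -5.15120816e+01, -3.67309892e+01, -4.23523816e-04,
        1.29730452e-02,  1.04209260e-06]), 'tool_pos': array([ 0.27360929, -0.6162594 ,  0.22994072]), 'tcp_rot': array([-3.07111652e+00, -6.51019251e-01,  5.62721585e-04]), 'wrist_force': array([-0.89857639, -0.87466177, -0.0942439 ]), 'torque': array([-0.01968782, -0.00074595,  0.02448326]), 'width': 0.999410471272391}
scene {'fovy': 47.47668998017744, 'cx': 317.06010556630093, 'cy': 199.1255941640964, 'rvec': array([ 2.13947649,  1.43712154, -0.45261583]), 'tvec': array([-0.29970008, -0.33251301,  1.75513234])}
side {'fovy': 44.447876252506916, 'cx': 317.7087742745696, 'cy': 198.3223594353556, 'rvec': array([ 0.35570432, -2.76614818,  1.22585739]), 'tvec': array([0.54672847, 0.13911012, 1.65349   ])}
wrist {'fovy': 71.67721096498721, 'cx': 321.15621587563174, 'cy': 196.64948714187992, 'hand_eye': array([[ 7.34420350e-04, -9.45613455e-01, -3.25291645e-01,
         8.33734093e-02],
       [ 9.99999262e-01,  1.00920825e-03, -6.76012120e-04,
        -4.86738878e-04],
       [ 9.67533169e-04, -3.25290908e-01,  9.45613499e-01,
        -1.43057144e-01],
       [ 0.00000000e+00,  0.00000000e+00,  0.00000000e+00,
         1.00000000e+00]])}
```

View pics/scene0.png

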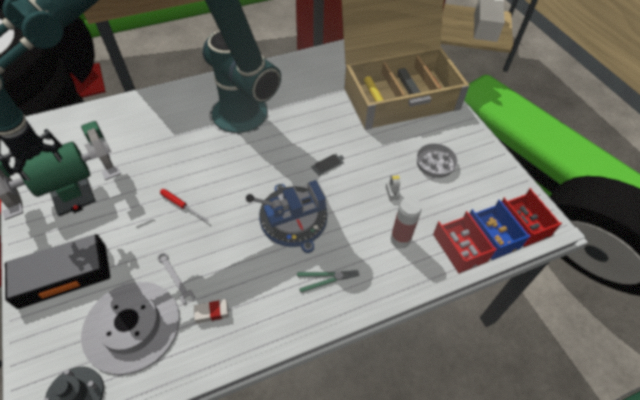

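View pics/side0.png

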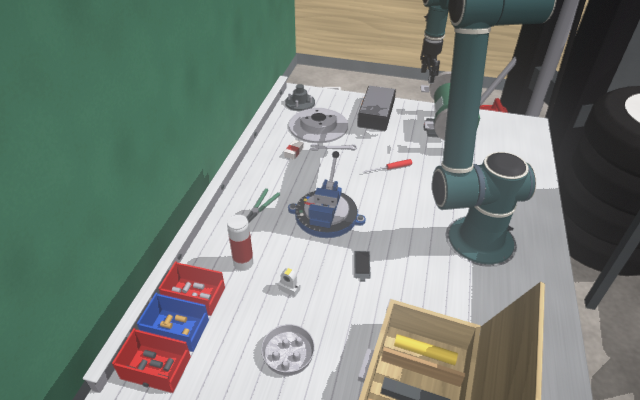

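View pics/wrist0.png

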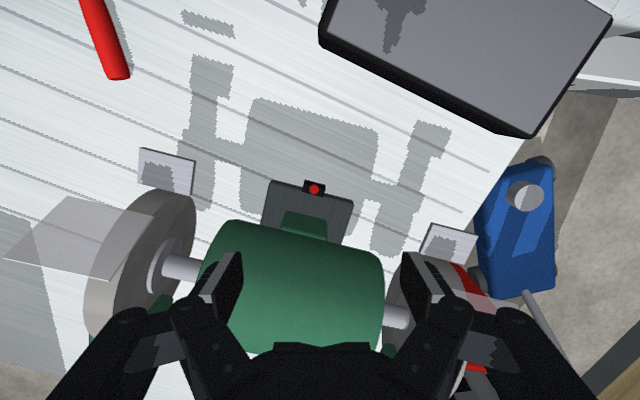

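The scene and side pictures show the vise at about (293,215) in scene and (325,212) in side. The bracket is at (394,187) in scene and (288,282) in side. The wrist camera only sees the bench grinder. Next I'll crop in closer and turn pixels into positions.

```bash
cat > h.py <<'E'
from workcell import readout, read_camera, camera_params, bot
import cv2, numpy as np
from scipy.spatial.transform import Rotation as R
def cam(n,st=None):
    p=camera_params(n); f=200/np.tan(np.radians(p['fovy'])/2)
    K=np.array([[f,0,p['cx']],[0,f,p['cy']],[0,0,1]])
    if n=='wrist':
        st=st or readout.read_state()
        T=np.eye(4);T[:3,:3]=R.from_rotvec(st['tcp_rot']).as_matrix();T[:3,3]=st['tool_pos']
        M=np.linalg.inv(T@p['hand_eye']); return K,M[:3,:3],M[:3,3]
    return K,R.from_rotvec(p['rvec']).as_matrix(),p['tvec']
def ray(c,uv):
    K,Rm,t=c; d=Rm.T@np.linalg.solve(K,[uv[0],uv[1],1]); return -Rm.T@t,d
def onplane(c,uv,z):
    o,d=ray(c,uv); return o+d*(z-o[2])/d[2]
def proj(c,P):
    K,Rm,t=c; P=np.atleast_2d(P); q=(Rm@P.T).T+t; q=(K@q.T).T; return q[:,:2]/q[:,2:]
def save(n,img): cv2.imwrite(f"pics/{n}.png",img[:,:,::-1])
def crop(n,img,x0,y0,x1,y1,s):
    save(n,cv2.resize(img[y0:y1,x0:x1],None,fx=s,fy=s,interpolation=cv2.INTER_CUBIC))
E
python3 - <<'E'
from h import *
a=cv2.imread('pics/scene0.png')[:,:,::-1];b=cv2.imread('pics/side0.png')[:,:,::-1]
crop('sc1',a,230,140,430,290,4); crop('si1',b,230,140,390,300,3.7)
cs,cd=cam('scene'),cam('side')
for z,u,v in [(0,(293,222),(325,218)),(0,(394,199),(288,292))]: print(onplane(cs,u,z),onplane(cd,v,z))
E
```

```text
[0.54678363 0.01474488 0.        ] [0.52939035 0.03381867 0.        ]
[0.58752251 0.36034459 0.        ] [0.56145905 0.37350317 0.        ]
```

View pics/sc1.png

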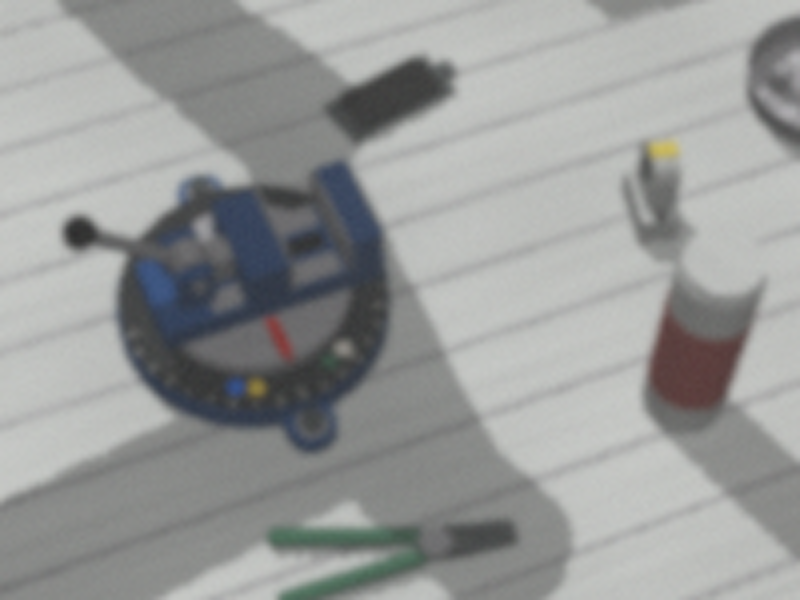

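View pics/si1.png

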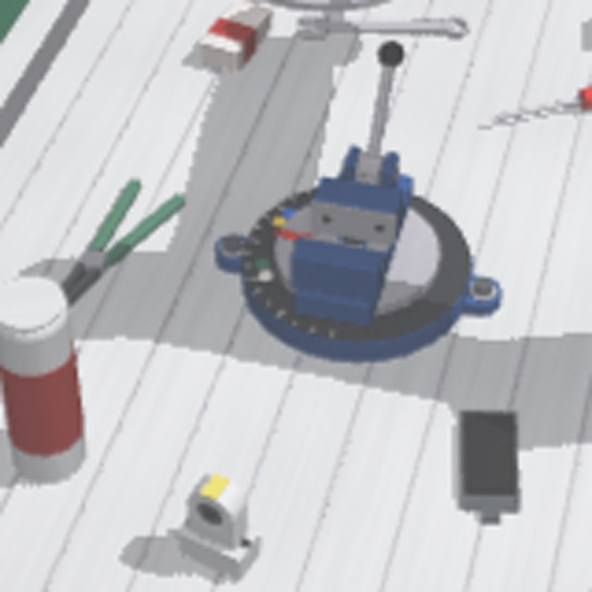

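The vise stands near (0.54,0.02). In the side crop the yellow dot is at px (305.7,200), with blue next to it farther out. In the scene crop it is at px (294,237). Next I'll fit the dots and detect the colours.

Run:
```python
from h import *
from scipy.optimize import least_squares
cs,cd=cam('scene'),cam('side')
S=lambda x,y:(230+x/4-.4,140+y/4-.4); D=lambda x,y:(230+x/3.7-.4,140+y/3.7-.4)
obs=[(cs,S(257,388),-20),(cs,S(236,387),-30),(cs,S(345,348),30),(cs,S(330,361),20),
(cd,D(280,222),-20),(cd,D(289,214),-30),(cd,D(265,274),30),(cd,D(262,262),20)]
def f(p,full=False):
    r=[]
    for c,uv,a in obs:
        t=p[2]+np.radians(a); P=[p[0]+.0895*np.cos(t),p[1]+.0895*np.sin(t),.0285]
        r.append(proj(c,P)[0]-uv)
    return np.array(r).ravel()
s=least_squares(f,[.54,.02,0]); print(s.x,np.degrees(s.x[2]));print(s.fun.reshape(-1,2).round(1))
for c,uvs in((cs,[S(272,322),S(288,356)]),(cd,[D(310,237),D(281,235)])):
    q=[onplane(c,u,.043) for u in uvs]
    d=q[1]-s.x.tolist()[0:1][0]*np.array([1,0,0])-np.array([0,s.x[1],0]); e=q[1]-q[0]
    print(q,np.degrees(np.arctan2(d[1],d[0])),np.degrees(np.arctan2(e[1],e[0])))
# bracket yaw edges etc
for z,u,v in [(.087,S(665,150),D(216,487))]: print(onplane(cs,u,z),onplane(cd,v,z))
for v in [D(172,534),D(235,580),D(256,547)]: print(onplane(cd,v,.0))
for v in [(172,527),(236,571),(258,540)]: print('top',onplane(cd,D(*v),.03))
```

```text
[0.53031598 0.02127732 0.00891546] 0.5108180876835342
[[-0.5 -0.1]
 [-0.3 -0. ]
 [-0.7  0.3]
 [-0.3  0.2]
 [-0.5  0.4]
 [-0.1  0.3]
 [-0.2  0.9]
 [-0.2  1. ]]
[array([0.57224733, 0.02189365, 0.043     ]), array([0.60602995, 0.02209954, 0.043     ])] 0.6221774656167044 0.3491864204641542
[array([0.57615796, 0.01734694, 0.043     ]), array([0.60344484, 0.02173674, 0.043     ])] 0.35994719818589144 9.139217758365811
[0.56353622 0.36531279 0.087     ] [0.56149606 0.36371789 0.087     ]
[0.60590772 0.35361448 0.        ]
[0.54184537 0.38500025 0.        ]
[0.53455491 0.34864667 0.        ]
top [0.59944342 0.36863797 0.03      ]
top [0.53648651 0.39743285 0.03      ]
top [0.52803146 0.36340415 0.03      ]
```

```bash
cat > plan.py <<'E'
import sys,json,os,numpy as np
# usage: plan.py x y z yawdeg [...more quads as waypoints]; last one becomes commanded pose
f='cmd.json'; c=json.load(open(f)) if os.path.exists(f) else [.274,-.617,.231,23.95]
a=list(map(float,sys.argv[1:])); x,y,z,w=c; t=np.radians(w)
B=np.array([[np.cos(t),np.sin(t),0],[np.sin(t),-np.cos(t),0],[0,0,-1]])
for i in range(0,len(a),4):
    d=B.T@(np.array(a[i:i+3])-[x,y,z]); d=d.round(4); r=round((-((a[i+3]-w+180)%360-180))/180,4)
    print([*d.tolist(),0,0,r],'rows',max(np.linalg.norm(d)/.0417,abs(r)*180/7.16).round(1))
    p=B@d+[x,y,z]; n=[*p.tolist(),w-r*180]
json.dump(n,open(f,'w'))
E
python3 plan.py .33 -.42 .30 79; cp cmd.json c1.json; python3 plan.py .40 -.17 .34 125;cp cmd.json c2.json; python3 plan.py .44 .02 .34 160
```

```text
Traceback (most recent call last):
  File "plan.py", line 8, in <module>
    print([*d.tolist(),0,0,r],'rows',max(np.linalg.norm(d)/.0417,abs(r)*180/7.16).round(1))
                                     ^^^^^^^^^^^^^^^^^^^^^^^^^^^^^^^^^^^^^^^^^^^^^^^^^^
AttributeError: 'float' object has no attribute 'round'
cp: cannot stat 'cmd.json': No such file or directory
Traceback (most recent call last):
  File "plan.py", line 8, in <module>
    print([*d.tolist(),0,0,r],'rows',max(np.linalg.norm(d)/.0417,abs(r)*180/7.16).round(1))
                                     ^^^^^^^^^^^^^^^^^^^^^^^^^^^^^^^^^^^^^^^^^^^^^^^^^^
AttributeError: 'float' object has no attribute 'round'
cp: cannot stat 'cmd.json': No such file or directory
Traceback (most recent call last):
  File "plan.py", line 8, in <module>
    print([*d.tolist(),0,0,r],'rows',max(np.linalg.norm(d)/.0417,abs(r)*180/7.16).round(1))
                                     ^^^^^^^^^^^^^^^^^^^^^^^^^^^^^^^^^^^^^^^^^^^^^^^^^^
AttributeError: 'float' object has no attribute 'round'
```

```bash
sed -i "s/max(np.linalg.norm(d)\/.0417,abs(r)\*180\/7.16).round(1)/round(float(max(np.linalg.norm(d)\/.0417,abs(r)*180\/7.16)),1)/" plan.py
python3 plan.py .33 -.42 .30 76;  python3 plan.py .40 -.17 .34 120; python3 plan.py .44 .02 .34 160
```

```text
[0.1311, -0.1573, -0.069, 0, 0, -0.2892] rows 7.3
[0.2595, 0.0075, -0.04, 0, 0, -0.2444] rows 6.3
[0.1446, 0.1297, 0.0, 0, 0, -0.2222] rows 5.6
```

Emit:
{"fn": "apply_moves", "kwargs": {"plan": [[[0.1311, -0.1573, -0.069, 0, 0, -0.2892, 1], [0.1311, -0.1573, -0.069, 0, 0, -0.2892, 1], [0.1311, -0.1573, -0.069, 0, 0, -0.2892, 1], [0.1311, -0.1573, -0.069, 0, 0, -0.2892, 1], [0.1311, -0.1573, -0.069, 0, 0, -0.2892, 1], [0.1311, -0.1573, -0.069, 0, 0, -0.2892, 1], [0.1311, -0.1573, -0.069, 0, 0, -0.2892, 1], [0.1311, -0.1573, -0.069, 0, 0, -0.2892, 1]]], "force": 40}}

```text
time: 0.82
tool_pos: [0.3304, -0.4189, 0.301]
tcp_rot: [2.467, 1.942, -0.0]
wrist_force: [0.9, -0.2, 0.2]
width: 0.002
```

Emit:
{"fn": "apply_moves", "kwargs": {"plan": [[[0.2595, 0.0075, -0.04, 0, 0, -0.2444, 1], [0.2595, 0.0075, -0.04, 0, 0, -0.2444, 1], [0.2595, 0.0075, -0.04, 0, 0, -0.2444, 1], [0.2595, 0.0075, -0.04, 0, 0, -0.2444, 1], [0.2595, 0.0075, -0.04, 0, 0, -0.2444, 1], [0.2595, 0.0075, -0.04, 0, 0, -0.2444, 1], [0.2595, 0.0075, -0.04, 0, 0, -0.2444, 1], [0.2595, 0.0075, -0.04, 0, 0, -0.2444, 1]]]}}

```text
time: 1.48
tool_pos: [0.4007, -0.1671, 0.3411]
tcp_rot: [1.563, 2.723, 0.002]
wrist_force: [1.0, -0.2, 0.5]
width: -0.003
```

Emit:
{"fn": "apply_moves", "kwargs": {"plan": [[[0.1446, 0.1297, 0, 0, 0, -0.2222, 1], [0.1446, 0.1297, 0, 0, 0, -0.2222, 1], [0.1446, 0.1297, 0, 0, 0, -0.2222, 1], [0.1446, 0.1297, 0, 0, 0, -0.2222, 1], [0.1446, 0.1297, 0, 0, 0, -0.2222, 1], [0.1446, 0.1297, 0, 0, 0, -0.2222, 1], [0.1446, 0.1297, 0, 0, 0, -0.2222, 1], [0.1446, 0.1297, 0, 0, 0, -0.2222, 1]]]}}

```text
time: 2.15
tool_pos: [0.4399, 0.0194, 0.3397]
tcp_rot: [-0.55, -3.092, 0.001]
wrist_force: [0.4, -0.3, 0.1]
width: -0.001
```

Run:
```python
from h import *
st=readout.read_state(); print(st['tool_pos'],st['tcp_rot'],st['time'])
np.savez('st1.npz',p=st['tool_pos'],r=st['tcp_rot'])
save('w1',read_camera('wrist'))
```

```text
[0.43992734 0.01944934 0.33974197] [-5.49899445e-01 -3.09220046e+00  1.49071264e-03] 2.15
```

View pics/w1.png

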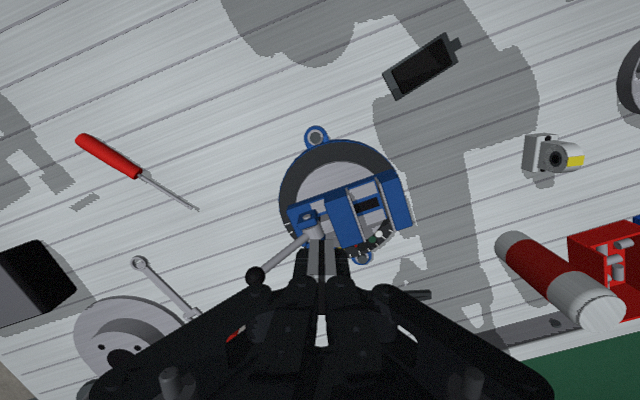

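Run:
```python
from h import *
a=cv2.imread('pics/w1.png')[:,:,::-1]
crop('w1a',a,510,120,600,190,8); crop('w1b',a,260,110,430,285,3.4)
```

```text
(no output)
```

View pics/w1a.png

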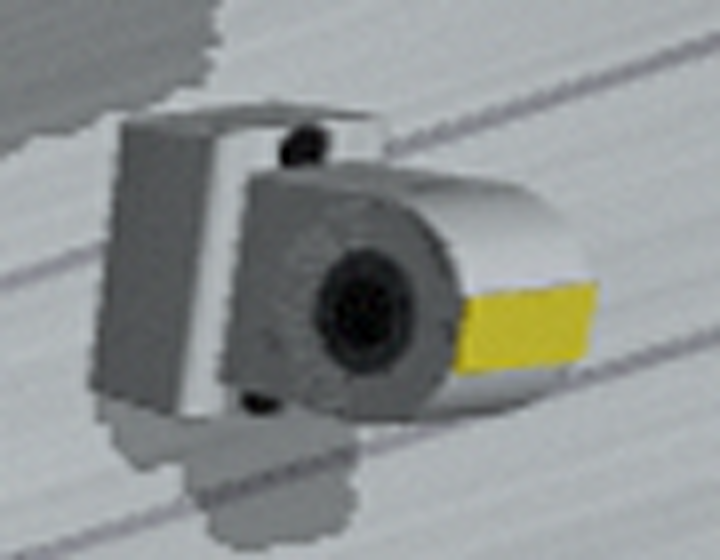

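View pics/w1b.png

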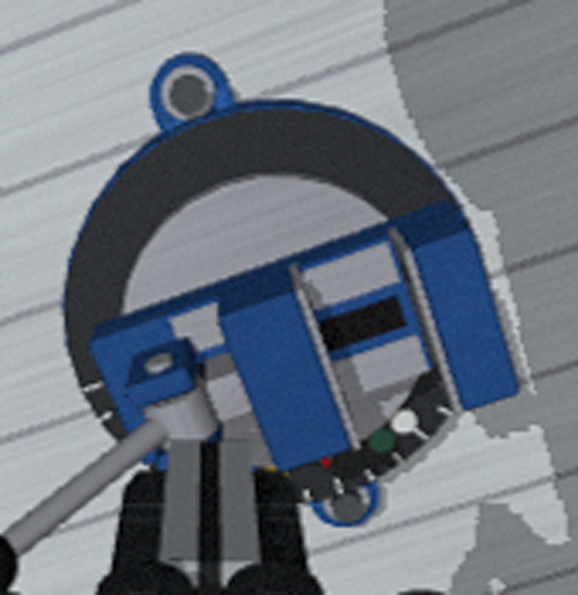

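```bash
cat > fit1.py <<'E'
from h import *
from scipy.optimize import least_squares
d=np.load('st1.npz'); st={'tool_pos':d['p'],'tcp_rot':d['r']}; c=cam('wrist',st)
A=lambda x,y:np.array((510+x/8-.44,120+y/8-.44)); B=lambda x,y:np.array((260+x/3.4-.35,110+y/3.4-.35))
def rot(p,L): 
    t=p[2];return np.array([p[0]+L[0]*np.cos(t)-L[1]*np.sin(t),p[1]+L[0]*np.sin(t)+L[1]*np.cos(t),L[2]])
def fit(obs,x0,n):
    f=lambda p:np.concatenate([proj(c,rot(p,L))[0]-u for L,u in obs])
    s=least_squares(f,x0); print(n,s.x[:2].round(4),np.degrees(s.x[2]).round(2));print(s.fun.reshape(-1,2).round(1).tolist());return s.x
# bracket x axis toward robot (yaw ~154): near face (facing -y world) is local +y
b=[((30,17,0),A(125,122)),((-30,17,0),A(92,390)),((30,17,30),A(215,138)),((-30,17,30),A(183,413)),((0,11,65),A(365,312)),((0,0,87),A(528,330)),((30,-17,30),A(385,120))]
b=[(np.array(L)/1000,u) for L,u in b]
fit(b,[.56,.36,np.radians(154)],'bracket')
h=[((-40,95,110),B(468,234)),((40,95,110),B(520,388)),((-40,65,110),B(396,230)),((40,65,110),B(457,409)),
((-40,21,110),B(295,266)),((40,21,110),B(354,446)),((-40,-18,110),B(220,318)),((40,-18,110),B(280,469))]
h=[(np.array(L)/1000,u) for L,u in h]
fit(h,[.53,.02,0],'head')
t=np.radians
r=[((89.5*np.cos(t(20)),89.5*np.sin(t(20)),28.5),B(382,440)),((89.5*np.cos(t(30)),89.5*np.sin(t(30)),28.5),B(405,421))]
r=[(np.array(L)/1000,u) for L,u in r]
fit(r,[.53,.02,0],'base')
E
python3 fit1.py
```

```text
bracket [0.5627 0.3662] 167.3
[[-1.2, -0.3], [-0.7, 0.2], [0.5, -0.2], [0.1, 1.4], [0.3, 0.1], [-0.1, -0.2], [0.9, -0.8]]
head [0.5272 0.0216] 0.69
[[0.8, -4.5], [0.3, -0.4], [1.3, 4.1], [-0.9, 0.0], [1.2, 4.2], [1.2, -1.4], [-2.5, -1.9], [-1.5, -0.0]]
base [0.531  0.0254] -1.08
[[0.1, -0.1], [-0.1, 0.1]]
```

```bash
python3 plan.py .455 .103 .28 180 .46 .103 .088 180
```

```text
[0.0143, 0.0831, 0.06, 0, 0, -0.1111] rows 2.8
[0.0096, 0.0848, 0.252, 0, 0, -0.1111] rows 6.4
```

Emit:
{"fn": "apply_moves", "kwargs": {"plan": [[[0.0143, 0.0831, 0.06, 0, 0, -0.1111, 1], [0.0143, 0.0831, 0.06, 0, 0, -0.1111, 1], [0.0143, 0.0831, 0.06, 0, 0, -0.1111, 1], [0.0096, 0.0848, 0.252, 0, 0, -0.1111, 1], [0.0096, 0.0848, 0.252, 0, 0, -0.1111, 1], [0.0096, 0.0848, 0.252, 0, 0, -0.1111, 1], [0.0096, 0.0848, 0.252, 0, 0, -0.1111, 1], [0.0096, 0.0848, 0.252, 0, 0, -0.1111, 1]]]}}

```text
time: 2.87
tool_pos: [0.4573, 0.1009, 0.0839]
tcp_rot: [-0.008, -3.136, 0.002]
wrist_force: [-0.7, -0.0, -0.6]
width: 0.0
```

```bash
python3 plan.py .478 .103 .086 180 .486 .107 .086 175 .494 .1105 .086 170 .502 .1134 .086 165
```

```text
[-0.018, -0.0, 0.002, 0, 0, -0.0] rows 0.4
[-0.026, 0.004, 0.002, 0, 0, 0.0277] rows 0.7
[-0.034, 0.0075, 0.002, 0, 0, 0.0555] rows 1.4
[-0.042, 0.0104, 0.002, 0, 0, 0.0833] rows 2.1
```

Emit:
{"fn": "apply_moves", "kwargs": {"plan": [[[-0.009, 0, 0.002, 0, 0, 0, 1], [-0.018, 0, 0.002, 0, 0, 0, 1], [-0.022, 0.002, 0.002, 0, 0, 0.014, 1], [-0.026, 0.004, 0.002, 0, 0, 0.0277, 1], [-0.03, 0.0058, 0.002, 0, 0, 0.0416, 1], [-0.034, 0.0075, 0.002, 0, 0, 0.0555, 1], [-0.038, 0.009, 0.002, 0, 0, 0.0694, 1], [-0.042, 0.0104, 0.002, 0, 0, 0.0833, 1]]]}}

```text
time: 3.53
tool_pos: [0.4964, 0.1114, 0.0875]
tcp_rot: [-0.415, -3.099, 0.008]
wrist_force: [-22.0, -4.6, 14.9]
width: 0.003
```

Run:
```python
from h import *
print(readout.read_state()['tool_pos'])
a=read_camera('scene');crop('sc2',a,230,150,360,270,6); a=read_camera('side'); crop('si2',a,270,140,380,250,5)
```

```text
[0.49640415 0.11136077 0.08749979]
```

View pics/sc2.png

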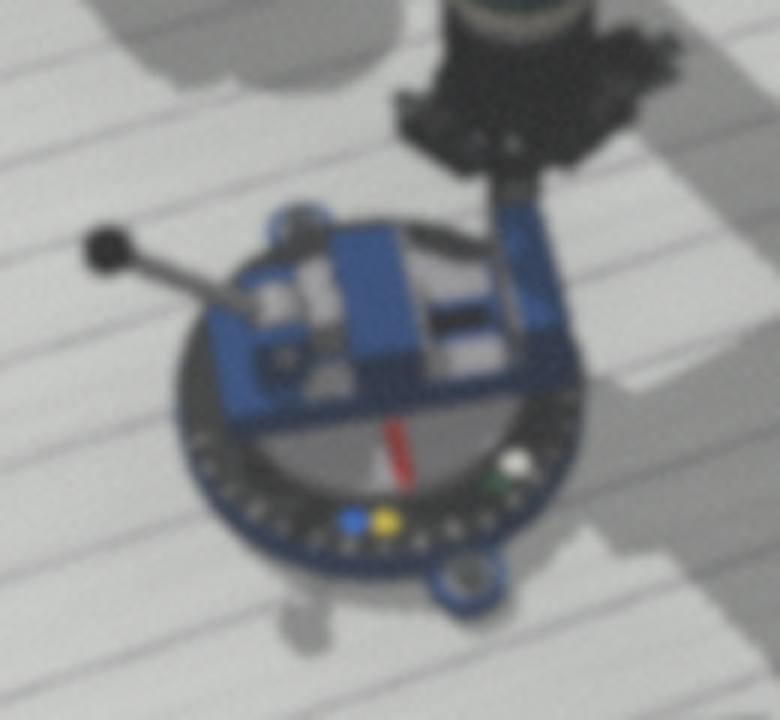

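View pics/si2.png

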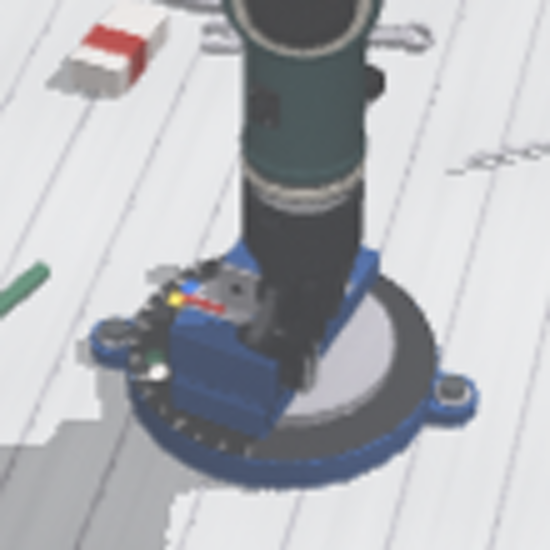

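```bash
python3 plan.py .5035 .114 .086 164 .5075 .1149 .086 161
python3 - <<'E'
from h import *
from math import *
S=lambda x,y:(230+x/6-.4,150+y/6-.4); D=lambda x,y:(270+x/5-.4,140+y/5-.4)
cs,cd=cam('scene'),cam('side')
for c,t,y in((cs,S(405,488),S(385,521)),(cd,D(182,297),D(176,300))):
    p=onplane(c,t,.043);q=onplane(c,y,.028)
    for k in(p,q):print(k,degrees(atan2(k[1]-.0213,k[0]-.5303)))
E
```

```text
[-0.0013, 0.001, 0.0, 0, 0, 0.0055] rows 0.1
[-0.0049, 0.0029, 0.0, 0, 0, 0.0222] rows 0.6
[0.60872132 0.00625729 0.043     ] -10.858532906833847
[ 0.61459042 -0.00735519  0.028     ] -18.77586666958693
[0.60762631 0.00066972 0.043     ] -14.938289334970127
[ 0.61544599 -0.01098286  0.028     ] -20.764079748178453
```

Emit:
{"fn": "apply_moves", "kwargs": {"plan": [[[-0.0013, 0.001, 0, 0, 0, 0.0055, 1], [-0.0025, 0.0015, 0, 0, 0, 0.011, 1], [-0.0035, 0.002, 0, 0, 0, 0.016, 1], [-0.0049, 0.0029, 0, 0, 0, 0.0222, 1], [-0.0049, 0.0029, 0, 0, 0, 0.0222, 1], [-0.0049, 0.0029, 0, 0, 0, 0.0222, 1], [-0.0049, 0.0029, 0, 0, 0, 0.0222, 1], [-0.0049, 0.0029, 0, 0, 0, 0.0222, 1]]]}}

```text
time: 4.3
tool_pos: [0.5075, 0.115, 0.0862]
tcp_rot: [0.519, 3.098, -0.0]
wrist_force: [-0.2, -0.0, 0.2]
width: 0.002
```

```bash
python3 - <<'E'
from h import *
cs,cd=cam('scene'),cam('side')
print('can top',onplane(cs,(410,204),.19),onplane(cd,(238,224),.19))
print('tray',onplane(cd,(289,352),0.0))
E
python3 plan.py .47 .128 .086 161 .47 .128 .2 161 .54 .28 .26 167
```

```text
can top [0.73143459 0.3024008  0.19      ] [0.72659232 0.31185774 0.19      ]
tray [0.49977228 0.56549702 0.        ]
[0.0397, 0.0002, 0.0, 0, 0, 0.0] rows 1.0
[0.0397, 0.0002, -0.114, 0, 0, 0.0] rows 2.9
[0.023, 0.1667, -0.174, 0, 0, -0.0333] rows 5.8
```

Emit:
{"fn": "apply_moves", "kwargs": {"plan": [[[0.0397, 0.0002, 0, 0, 0, 0, 1], [0.0397, 0.0002, -0.114, 0, 0, 0, 1], [0.0397, 0.0002, -0.114, 0, 0, 0, 1], [0.0397, 0.0002, -0.114, 0, 0, 0, -1], [0.023, 0.1667, -0.174, 0, 0, -0.0333, -1], [0.023, 0.1667, -0.174, 0, 0, -0.0333, -1], [0.023, 0.1667, -0.174, 0, 0, -0.0333, -1], [0.023, 0.1667, -0.174, 0, 0, -0.0333, -1]]]}}

```text
time: 4.97
tool_pos: [0.5361, 0.272, 0.2577]
tcp_rot: [0.357, 3.12, 0.001]
wrist_force: [0.7, 0.0, 0.1]
width: 0.704
```

```bash
python3 plan.py .605 .355 .24 167;python3 - <<'E'
from h import *
a=read_camera('scene');crop('sc3',a,230,150,360,270,6)
E
```

```text
[-0.0465, 0.0877, 0.02, 0, 0, -0.0] rows 2.4
```

View pics/sc3.png

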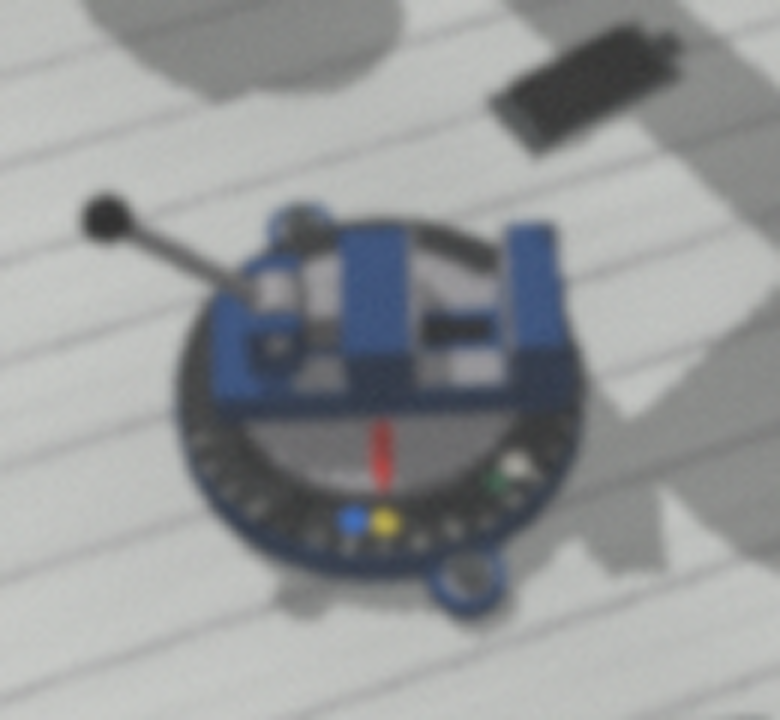

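The pointer tip at crop (382,490) now lies in line with the yellow dot at (385,521), so it has snapped into the −20° notch. Now a closer look at the bracket.

Emit:
{"fn": "apply_moves", "kwargs": {"plan": [[[-0.0465, 0.0877, 0.02, 0, 0, 0, -1], [-0.0465, 0.0877, 0.02, 0, 0, 0, -1], [-0.0465, 0.0877, 0.02, 0, 0, 0, -1], [-0.0465, 0.0877, 0.02, 0, 0, 0, -1], [-0.0465, 0.0877, 0.02, 0, 0, 0, -1], [-0.0465, 0.0877, 0.02, 0, 0, 0, -1], [-0.0465, 0.0877, 0.02, 0, 0, 0, -1], [-0.0465, 0.0877, 0.02, 0, 0, 0, -1]]]}}

```text
time: 5.68
tool_pos: [0.6004, 0.3446, 0.2374]
tcp_rot: [0.357, 3.121, 0.001]
wrist_force: [-0.6, -0.3, -0.2]
width: 0.999
```

Run:
```python
from h import *
st=readout.read_state(); print(st['tool_pos'],st['tcp_rot'],st['time'])
np.savez('st2.npz',p=st['tool_pos'],r=st['tcp_rot'])
a=read_camera('wrist');save('w2',a)
crop('w2a',a,220,100,420,250,4)
```

```text
[0.6004152  0.34460781 0.23739128] [3.57106439e-01 3.12057092e+00 5.07217748e-04] 5.6833
```

View pics/w2.png

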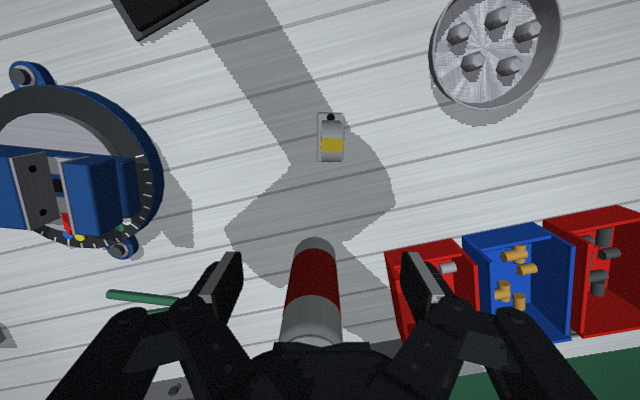

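View pics/w2a.png

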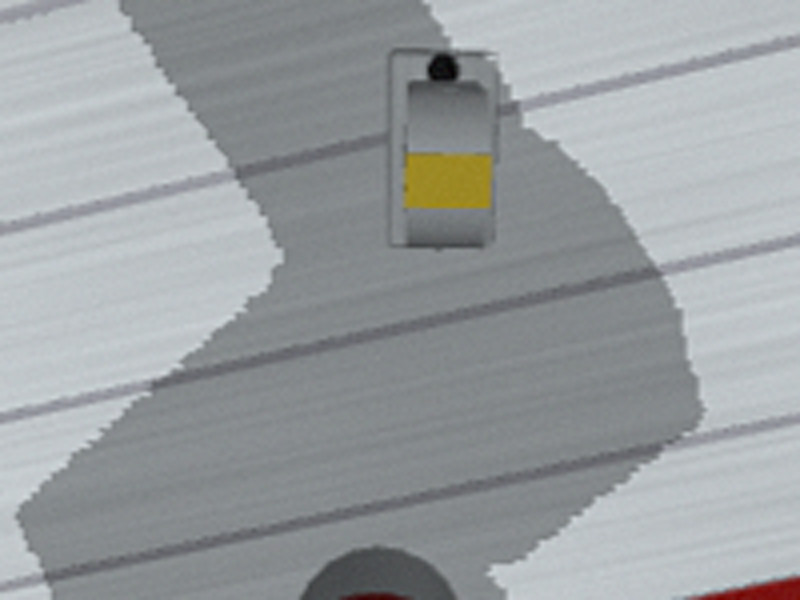

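```bash
cat > fit2.py <<'E'
from h import *
from scipy.optimize import least_squares
d=np.load('st2.npz'); st={'tool_pos':d['p'],'tcp_rot':d['r']}; c=cam('wrist',st)
A=lambda x,y:np.array((220+x/4-.4,100+y/4-.4))
def rot(p,L): 
    t=p[2];return np.array([p[0]+L[0]*np.cos(t)-L[1]*np.sin(t),p[1]+L[0]*np.sin(t)+L[1]*np.cos(t),L[2]])
def fit(obs,x0,n):
    f=lambda p:np.concatenate([proj(c,rot(p,L))[0]-u for L,u in obs])
    s=least_squares(f,x0); print(n,s.x[:2].round(4),np.degrees(s.x[2]).round(2));print(s.fun.reshape(-1,2).round(1).tolist());return s.x
b=[((30,17,30),A(389,49)),((30,-17,30),A(498,52)),((-30,17,30),A(389,246)),((0,11,87),A(405,180)),((0,-11,87),A(492,181))]
b=[(np.array(L)/1000,u) for L,u in b]
fit(b,[.56,.36,np.radians(154)],'bracket')
# head: pic w2 full px, yellow dot & blue, pointer
o=[onplane(c,(79,238),.0285),onplane(c,(68,236),.0285),onplane(c,(126,225),.0285)]
for k in o: print(k, np.degrees(np.arctan2(k[1]-.0213,k[0]-.5303)), np.hypot(k[1]-.0213,k[0]-.5303))
E
python3 fit2.py
python3 - <<'E'
from h import *
a=cv2.imread('pics/w2.png')[:,:,::-1]; crop('w2b',a,0,60,170,265,3.8)
E
```

```text
bracket [0.5622 0.3654] 166.61
[[-0.3, 0.6], [0.5, 0.0], [-0.4, 0.2], [0.5, -0.3], [-0.3, -0.4]]
[ 0.61897585 -0.0108955   0.0285    ] -19.954414517766633 0.0943395834169174
[ 0.61260955 -0.02441981  0.0285    ] -29.050497300944567 0.0941549966219453
[0.61537136 0.06288182 0.0285    ] 26.04880655770864 0.09468993352341781
```

View pics/w2b.png

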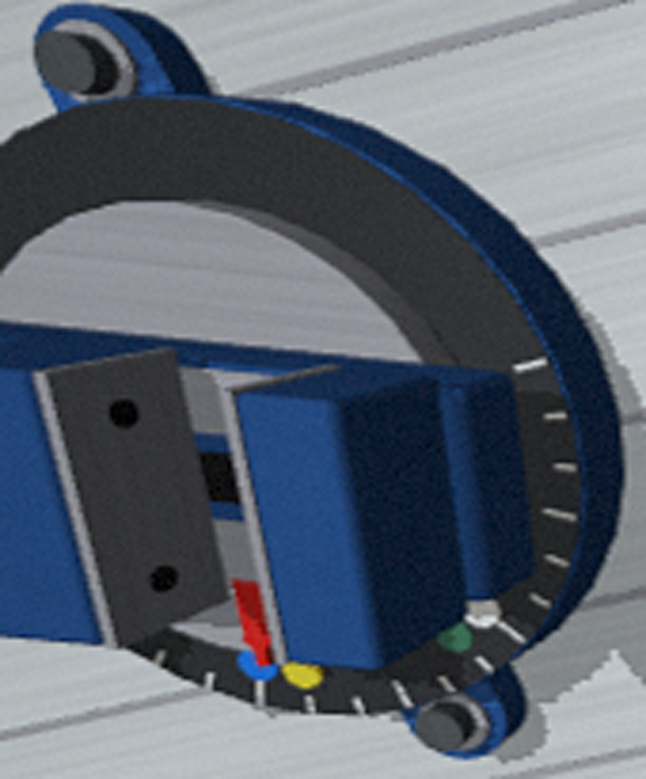

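```bash
cat >> fit2.py <<'E'
print('---head')
W=lambda x,y:np.array((x/3.8-.37,60+y/3.8-.37))
h=[((-40,65,110),W(230,390)),((40,65,110),W(283,664)),((40,95,110),W(380,668)),((-40,95,110),W(337,402)),((-40,21,110),W(38,371)),((40,21,110),W(113,646))]
h=[(np.array(L)/1000,u) for L,u in h]
p=fit(h,[.53,.02,-.3],'head')
S=lambda x,y:np.array((230+x/6-.4,150+y/6-.4)); c=cam('scene')
h=[((-40,65,110),S(510,224)),((40,65,110),S(515,344)),((40,95,110),S(566,342)),((-40,95,110),S(556,226)),((-40,21,110),S(410,227)),((40,21,110),S(412,355)),((40,-18,110),S(345,355)),((-40,-18,110),S(345,230))]
h=[(np.array(L)/1000,u) for L,u in h]
p=fit(h,[.53,.02,-.3],'head')
E
python3 fit2.py
```

```text
bracket [0.5622 0.3654] 166.61
[[-0.3, 0.6], [0.5, 0.0], [-0.4, 0.2], [0.5, -0.3], [-0.3, -0.4]]
[ 0.61897585 -0.0108955   0.0285    ] -19.954414517766633 0.0943395834169174
[ 0.61260955 -0.02441981  0.0285    ] -29.050497300944567 0.0941549966219453
[0.61537136 0.06288182 0.0285    ] 26.04880655770864 0.09468993352341781
---head
head [0.5303 0.0231] -19.42
[[-2.4, -0.6], [-1.9, -0.2], [1.0, 1.5], [0.5, -0.4], [2.0, -0.5], [0.8, 0.4]]
head [0.5325 0.0221] -19.48
[[-1.4, -0.2], [-1.0, 0.9], [0.5, 0.9], [0.6, -0.9], [1.0, -0.2], [1.5, -0.4], [-0.4, 0.1], [-0.7, -0.3]]
```

```bash
echo '[0.6004,0.3446,0.2374,166.95]'>cmd.json; python3 plan.py .5622 .3654 .14 166.7 .5622 .3654 .051 166.7
```

```text
[0.0419, 0.0116, 0.0974, 0, 0, 0.0014] rows 2.6
[0.0419, 0.0116, 0.1864, 0, 0, 0.0014] rows 4.6
```

Emit:
{"fn": "apply_moves", "kwargs": {"plan": [[[0.0419, 0.0116, 0.0974, 0, 0, 0.0014, -1], [0.0419, 0.0116, 0.0974, 0, 0, 0.0014, -1], [0.0419, 0.0116, 0.0974, 0, 0, 0.0014, -1], [0.0419, 0.0116, 0.12, 0, 0, 0.0014, -1], [0.0419, 0.0116, 0.145, 0, 0, 0.0014, -1], [0.0419, 0.0116, 0.17, 0, 0, 0.0014, -1], [0.0419, 0.0116, 0.1864, 0, 0, 0.0014, -1], [0.0419, 0.0116, 0.1864, 0, 0, 0.0014, -1]]]}}

```text
time: 6.4
tool_pos: [0.5592, 0.3639, 0.0458]
tcp_rot: [-0.363, -3.114, 0.007]
wrist_force: [-1.3, -1.3, -0.6]
width: 0.999
```

Run:
```python
from h import *
st=readout.read_state(); print(st['tool_pos'],st['tcp_rot'],st['time'])
a=read_camera('wrist');save('w3',a)
```

```text
[0.55924361 0.36387231 0.04584409] [-0.36288791 -3.11437178  0.00745663] 6.4
```

View pics/w3.png

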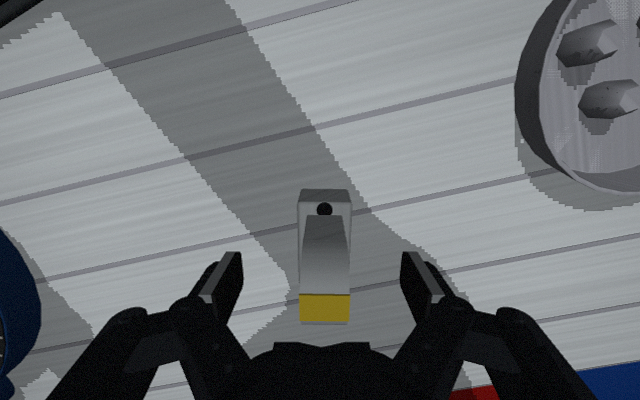

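The bracket stands centred between the open pads, its dab at (325,309), and squared to them. Closing.

Emit:
{"fn": "apply_moves", "kwargs": {"plan": [[[0, 0, 0, 0, 0, 0, -1], [0, 0, 0, 0, 0, 0, 0], [0, 0, 0, 0, 0, 0, 1], [0, 0, 0, 0, 0, 0, 1], [0, 0, 0, 0, 0, 0, 1], [0, 0, 0, 0, 0, 0, 1], [0, 0, 0, 0, 0, 0, 1], [0, 0, 0, 0, 0, 0, 1]]], "force": 60}}

```text
time: 7.12
tool_pos: [0.5628, 0.3664, 0.0509]
tcp_rot: [0.363, 3.12, 0.001]
wrist_force: [-1.0, -1.1, 4.0]
width: 0.242
```

```bash
echo '[0.5622,0.3654,0.051,166.7]'>cmd.json; python3 plan.py .5622 .3654 .15 166.7 .556 .26 .21 164; python3 plan.py .5453 .0626 .2 160.55
```

```text
[0.0, 0.0, -0.099, 0, 0, -0.0] rows 2.4
[-0.0182, -0.104, -0.159, 0, 0, 0.015] rows 4.6
[-0.0441, -0.1927, 0.01, 0, 0, 0.0192] rows 4.7
```

Emit:
{"fn": "apply_moves", "kwargs": {"plan": [[[0, 0, -0.02, 0, 0, 0, 1], [0, 0, -0.045, 0, 0, 0, 1], [0, 0, -0.07, 0, 0, 0, 1], [0, 0, -0.099, 0, 0, 0, 1], [-0.005, -0.03, -0.125, 0, 0, 0.004, 1], [-0.012, -0.065, -0.145, 0, 0, 0.009, 1], [-0.0182, -0.104, -0.159, 0, 0, 0.015, 1], [-0.0182, -0.104, -0.159, 0, 0, 0.015, 1]]]}}

```text
time: 7.78
tool_pos: [0.5573, 0.2554, 0.2121]
tcp_rot: [0.441, 3.107, -0.004]
wrist_force: [0.5, 0.1, -2.9]
width: 0.247
```

Emit:
{"fn": "apply_moves", "kwargs": {"plan": [[[-0.007, -0.03, 0, 0, 0, 0.003, 1], [-0.014, -0.06, 0, 0, 0, 0.006, 1], [-0.021, -0.092, 0, 0, 0, 0.009, 1], [-0.029, -0.127, 0.005, 0, 0, 0.0125, 1], [-0.036, -0.16, 0.01, 0, 0, 0.016, 1], [-0.0441, -0.1927, 0.01, 0, 0, 0.0192, 1], [-0.0441, -0.1927, 0.01, 0, 0, 0.0192, 1], [-0.0441, -0.1927, 0.01, 0, 0, 0.0192, 1]]]}}

```text
time: 8.45
tool_pos: [0.5447, 0.0617, 0.1976]
tcp_rot: [-0.535, -3.093, 0.001]
wrist_force: [-0.6, 0.4, -3.9]
width: 0.249
```

Run:
```python
from h import *
st=readout.read_state(); print(st['tool_pos'],st['tcp_rot'],st['time'],st['width'])
np.savez('st4.npz',p=st['tool_pos'],r=st['tcp_rot'])
save('w4',read_camera('wrist')); a=read_camera('scene');crop('sc4',a,230,150,360,270,6);a=read_camera('side'); crop('si4',a,270,140,380,250,5)
```

```text
[0.54473382 0.06173712 0.19762905] [-5.35139677e-01 -3.09309326e+00  7.16711366e-04] 8.45 0.2486342813011798
```

View pics/w4.png

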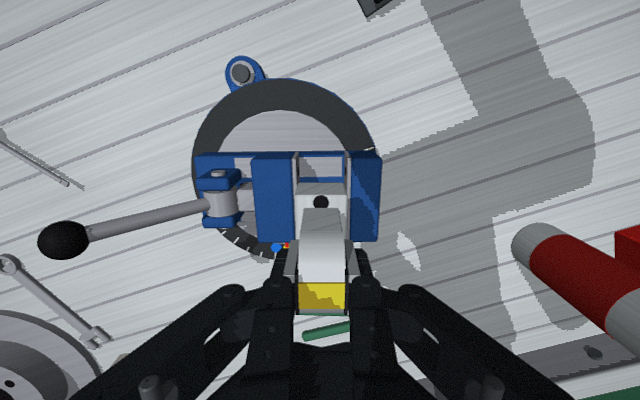

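View pics/sc4.png

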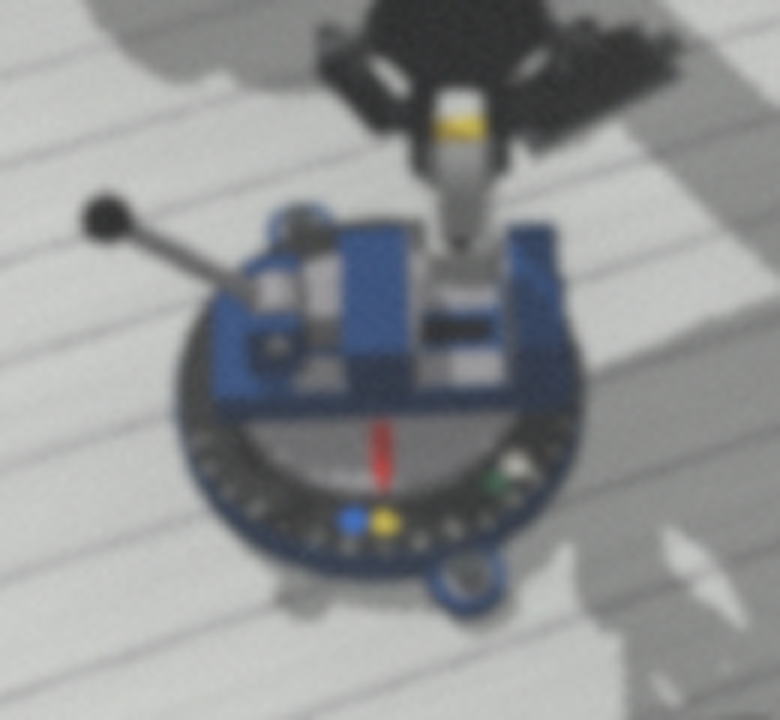

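View pics/si4.png

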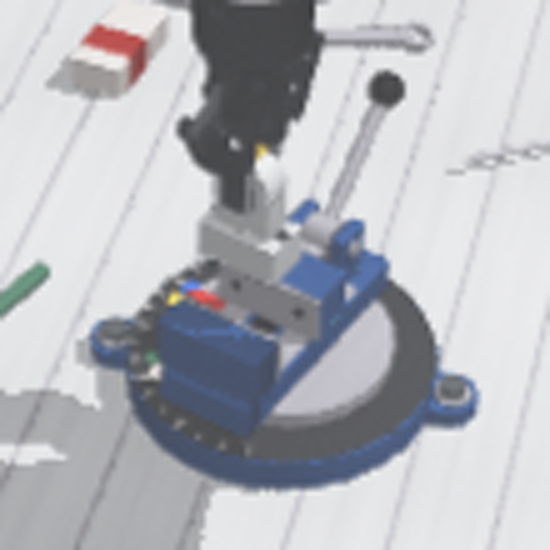

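The bracket hangs over the gap, square to the jaws, with the jaw faces at x≈297 and 347 in the wrist view. I'll check the offset to the jaws in this same picture.

Run:
```python
from h import *
a=cv2.imread('pics/w4.png')[:,:,::-1]; crop('w4a',a,240,140,395,320,4)
```

```text
(no output)
```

View pics/w4a.png

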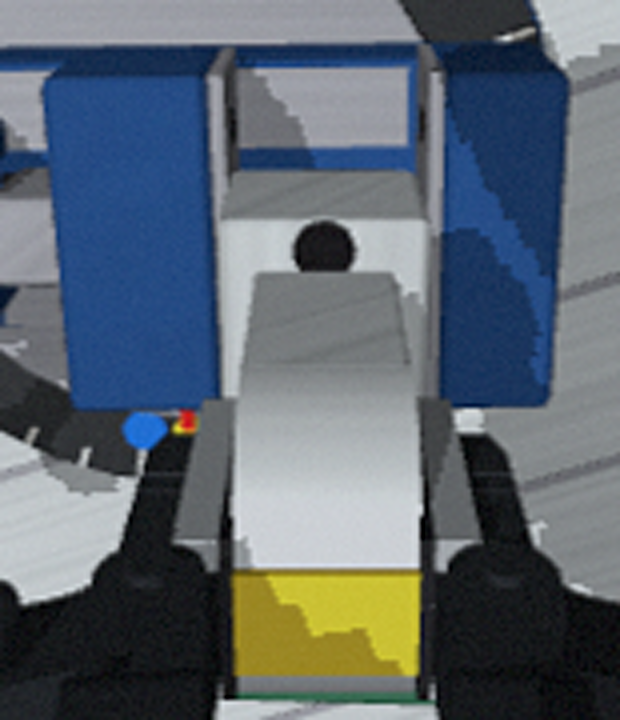

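```bash
cat > fit4.py <<'E'
from h import *
from scipy.optimize import least_squares
d=np.load('st4.npz'); st={'tool_pos':d['p'],'tcp_rot':d['r']}; c=cam('wrist',st)
A=lambda x,y:np.array((240+x/4-.4,140+y/4-.4))
def rot(p,L): 
    t=p[2];return np.array([p[0]+L[0]*np.cos(t)-L[1]*np.sin(t),p[1]+L[0]*np.sin(t)+L[1]*np.cos(t),L[2]])
def fit(obs,x0,n):
    f=lambda p:np.concatenate([proj(c,rot(p,L))[0]-u for L,u in obs])
    s=least_squares(f,x0); print(n,s.x[:2].round(4),np.degrees(s.x[2]).round(2));print(s.fun.reshape(-1,2).round(1).tolist());return s.x
b=[((-40,-18,110),A(47,84)),((40,-18,110),A(72,408)),((-40,95,110),A(568,82)),((40,95,110),A(551,406))]
b=[(np.array(L)/1000,u) for L,u in b]
p=fit(b,[.53,.02,-.34],'head')
print('gap mid',rot(p,(0,.043,0)),'bed',rot(p,(0,.048,0)))
o=proj(c,[rot(p,(s*.04,y,.11)) for y in(.021,.065) for s in(-1,1)]); print(((o-[240,140]+.4)*4).round())
# bracket in hand: foot front-top edge corners etc, foot z top = tcp-.021, bottom tcp-.051
z=st['tool_pos'][2]-.051
b=[((30,17,z+.03),A(222,219)),((30,-17,z+.03),A(428,219)),((30,17,z),A(231,172)),((30,-17,z),A(420,172)),((0,-11,z+.087),A(421,600)),((0,11,z+.087),A(233,600))]
b=[(np.array([L[0]/1000,L[1]/1000,L[2]]),u) for L,u in b]
q=fit(b,[.545,.062,2.8],'bracket')
t=p[2];dd=q[:2]-p[:2]; print('bracket in head frame',np.array([np.cos(t)*dd[0]+np.sin(t)*dd[1],-np.sin(t)*dd[0]+np.cos(t)*dd[1]]))
E
python3 fit4.py
```

```text
head [0.5314 0.0218] -19.3
[[-2.0, -1.5], [-0.6, 2.2], [2.0, -1.7], [0.5, 2.2]]
gap mid [0.54564702 0.06238277 0.        ] bed [0.5472993  0.06710188 0.        ]
[[224.  77.]
 [236. 416.]
 [434.  76.]
 [425. 415.]]
bracket [0.5441 0.0622] 160.71
[[-1.4, -1.2], [1.6, -1.5], [0.3, -2.3], [-0.2, -2.5], [0.1, 2.9], [-0.3, 3.1]]
bracket in head frame [-0.00141579  0.04226852]
```

Emit:
{"fn": "apply_moves", "kwargs": {"plan": [[[0, 0, 0.015, 0, 0, 0, 1], [0, 0, 0.03, 0, 0, 0, 1], [0, 0, 0.045, 0, 0, 0, 1], [0, 0, 0.058, 0, 0, 0, 1], [0, 0, 0.067, 0, 0, 0, 1], [0, 0, 0.072, 0, 0, 0, 1], [0, 0, 0.075, 0, 0, 0, 1], [0, 0, 0.076, 0, 0, 0, 1]]]}}

```text
time: 9.27
tool_pos: [0.5458, 0.0637, 0.1229]
tcp_rot: [-0.529, -3.096, 0.0]
wrist_force: [-0.3, 0.6, -2.9]
width: 0.247
```

Emit:
{"fn": "apply_moves", "kwargs": {"plan": [[[0, 0, 0.001, 0, 0, 0, 1], [0, 0, 0.001, 0, 0, 0, 1], [0, 0, 0.002, 0, 0, 0, 1], [0, 0, 0.002, 0, 0, 0, 1], [0, 0, 0.003, 0, 0, 0, 1], [0, 0, 0.003, 0, 0, 0, 1], [0, 0, 0.0035, 0, 0, 0, 1], [0, 0, 0.0035, 0, 0, 0, 1]]]}}

```text
time: 9.93
tool_pos: [0.5463, 0.0634, 0.1208]
tcp_rot: [0.53, 3.095, 0.0]
wrist_force: [-2.4, -0.9, 5.0]
width: 0.249
```

Emit:
{"fn": "apply_moves", "kwargs": {"plan": [[[0, 0, 0, 0, 0, 0, 0.4], [0, 0, 0, 0, 0, 0, 0.2], [0, 0, 0, 0, 0, 0, -0.2], [0, 0, 0, 0, 0, 0, -0.5], [0, 0, 0, 0, 0, 0, -0.5], [0, 0, -0.03, 0, 0, 0, -0.5], [0, 0, -0.07, 0, 0, 0, -0.5], [0, 0, -0.11, 0, 0, 0, -0.5]]]}}

```text
time: 10.6
tool_pos: [0.5443, 0.0634, 0.2291]
tcp_rot: [-0.529, -3.093, 0.001]
wrist_force: [1.4, -0.2, 0.2]
width: 0.753
```

Run:
```python
from h import *
st=readout.read_state(); print(st['tool_pos'],st['tcp_rot'],st['time'],st['width'],st['wrist_force'])
np.savez('st5.npz',p=st['tool_pos'],r=st['tcp_rot'])
save('w5',read_camera('wrist')); a=read_camera('side'); crop('si5',a,270,140,380,250,5)
```

```text
[0.5443276  0.0633867  0.22906675] [-5.29284501e-01 -3.09252554e+00  1.47222603e-03] 10.6 0.752527281039511 [ 1.35952232 -0.23832147  0.20836847]
```

View pics/w5.png

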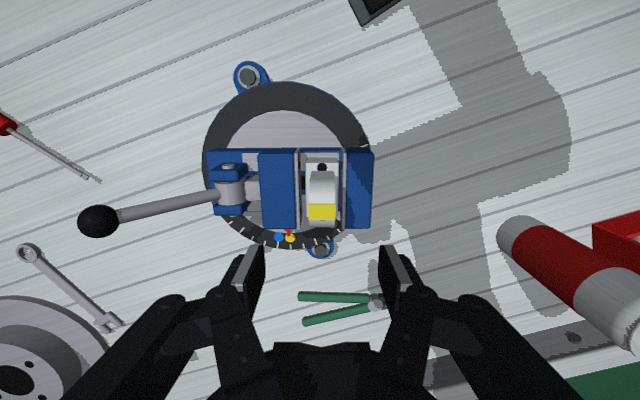

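View pics/si5.png

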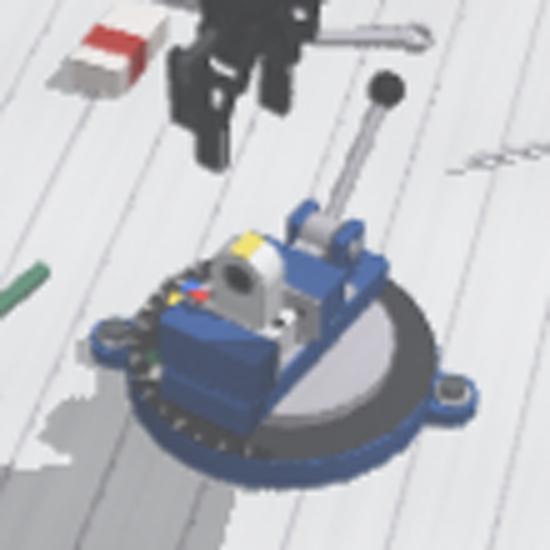

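The bracket stands in the gap, the pointer tip at (289,233) is over the yellow dot at (290,238), and the knob is at (98,221). Next is the lever.

```bash
echo '[0.5443,0.0634,0.2291,160.6]'>cmd.json; python3 plan.py .4885 -.0987 .23 160.6 .4885 -.0987 .2 160.6;cat cmd.json
python3 - <<'E'
from h import *
d=np.load('st5.npz'); c=cam('wrist',{'tool_pos':d['p'],'tcp_rot':d['r']})
print(onplane(c,(98,221),.176), onplane(c,(290,238),.0285))
E
```

```text
[-0.0012, -0.1714, -0.0009, 0, 0, -0.0] rows 4.1
[-0.0012, -0.1714, 0.0291, 0, 0, -0.0] rows 4.2
[0.4884994491846703, -0.09866695693047924, 0.2, 160.6][ 0.48941797 -0.09999734  0.176     ] [ 0.61767239 -0.00807197  0.0285    ]
```

Measured in the wrist picture, the knob is at (0.489,−0.100), which matches the model.

Emit:
{"fn": "apply_moves", "kwargs": {"plan": [[[-0.0012, -0.1714, -0.0009, 0, 0, 0, 1], [-0.0012, -0.1714, -0.0009, 0, 0, 0, 1], [-0.0012, -0.1714, -0.0009, 0, 0, 0, 1], [-0.0012, -0.1714, -0.0009, 0, 0, 0, 1], [-0.0012, -0.1714, -0.0009, 0, 0, 0, 1], [-0.0012, -0.1714, 0.015, 0, 0, 0, 1], [-0.0012, -0.1714, 0.0291, 0, 0, 0, 1], [-0.0012, -0.1714, 0.0291, 0, 0, 0, 1]]], "force": 60}}

```text
time: 11.37
tool_pos: [0.4878, -0.0983, 0.1973]
tcp_rot: [-0.531, -3.091, -0.001]
wrist_force: [-0.0, 0.3, -0.4]
width: -0.003
```

```bash
python3 - <<'E'
from h import *
st=readout.read_state(); print(st['tool_pos'],st['tcp_rot'],st['time'],st['width'],st['wrist_force'])
a=read_camera('side'); crop('si6',a,260,100,400,240,4);a=read_camera('scene');crop('sc6',a,210,130,360,270,4)
E
python3 - <<'E'
import subprocess
a=[]
for y,z in[(-127.8,188),(-134,181),(-140,173),(-145,165),(-149.7,156),(-153,148),(-156.3,138),(-158,129)]:
    a+=[str(.531+.332*y/1000),str(.022+.943*y/1000),str(z/1000),'160.6']
print(subprocess.run(['python3','plan.py']+a,capture_output=True,text=True,cwd='.').stdout)
E
```

```text
[ 0.48775768 -0.09833065  0.19731758] [-5.31036770e-01 -3.09109123e+00 -9.92218509e-04] 11.3667 -0.0027954429796381887 [-0.04547547  0.25132645 -0.44906835]
[-0.0, 0.0002, 0.012, 0, 0, -0.0] rows 0.3
[-0.0, -0.006, 0.019, 0, 0, -0.0] rows 0.5
[-0.0, -0.012, 0.027, 0, 0, -0.0] rows 0.7
[-0.0, -0.017, 0.035, 0, 0, -0.0] rows 0.9
[-0.0, -0.0217, 0.044, 0, 0, -0.0] rows 1.2
[-0.0, -0.025, 0.052, 0, 0, -0.0] rows 1.4
[-0.0, -0.0283, 0.062, 0, 0, -0.0] rows 1.6
[-0.0, -0.03, 0.071, 0, 0, -0.0] rows 1.8
```

View pics/si6.png

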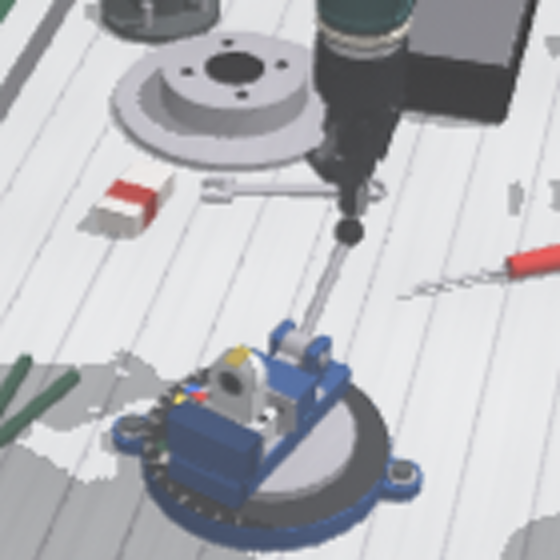

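View pics/sc6.png

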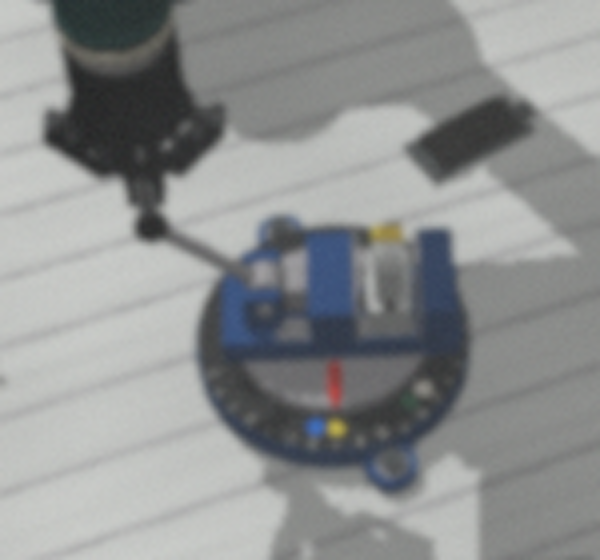

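The fingertips stand right over the knob at side crop (350,230). Pressing down along the knob's arc.

Emit:
{"fn": "apply_moves", "kwargs": {"plan": [[[0, 0, 0.012, 0, 0, 0, 1], [0, -0.006, 0.019, 0, 0, 0, 1], [0, -0.012, 0.027, 0, 0, 0, 1], [0, -0.017, 0.035, 0, 0, 0, 1], [0, -0.0217, 0.044, 0, 0, 0, 1], [0, -0.025, 0.052, 0, 0, 0, 1], [0, -0.0283, 0.062, 0, 0, 0, 1], [0, -0.03, 0.071, 0, 0, 0, 1]]]}}

```text
time: 12.13
tool_pos: [0.4815, -0.1292, 0.131]
tcp_rot: [0.528, 3.093, -0.006]
wrist_force: [-1.7, -4.2, 5.5]
width: -0.001
```

Run:
```python
from h import *
st=readout.read_state(); print(st['tool_pos'],st['tcp_rot'],st['time'],st['width'],st['wrist_force'])
a=read_camera('side'); crop('si7',a,260,100,400,240,4)
```

```text
[ 0.48145713 -0.12915957  0.1309998 ] [ 0.52761742  3.09264816 -0.00575751] 12.1333 -0.0006300616765994037 [-1.67319164 -4.18275362  5.50402357]
```

View pics/si7.png

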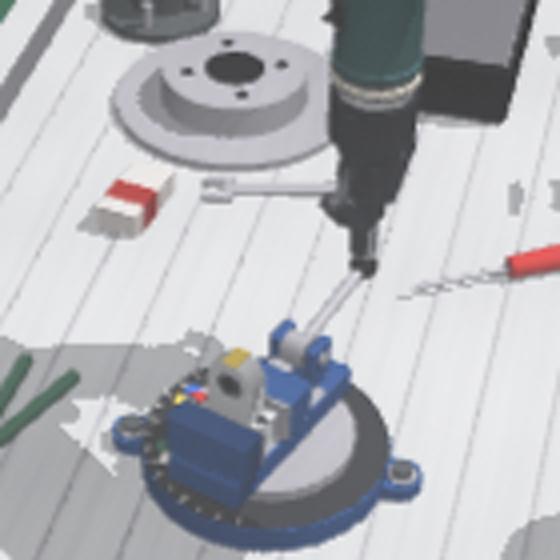

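The lever is following, with the knob under the tips at (365,267). Pressing on to the stop.

Emit:
{"fn": "apply_moves", "kwargs": {"plan": [[[0, -0.001, 0.006, 0, 0, 0, 1], [0, -0.0015, 0.01, 0, 0, 0, 1], [0, -0.0015, 0.013, 0, 0, 0, 1], [0, -0.0015, 0.016, 0, 0, 0, 1], [0, -0.0015, 0.018, 0, 0, 0, 1], [0, -0.0015, 0.02, 0, 0, 0, 1], [0, -0.0015, 0.02, 0, 0, 0, 1], [0, -0.0015, 0.02, 0, 0, 0, 1]]]}}

```text
time: 12.85
tool_pos: [0.4817, -0.1299, 0.1139]
tcp_rot: [0.527, 3.092, -0.004]
wrist_force: [-8.0, -3.8, 22.9]
width: -0.001
```

Emit:
{"fn": "apply_moves", "kwargs": {"plan": [[[0, 0, 0.002, 0, 0, 0, 1], [0, 0, 0.004, 0, 0, 0, 1], [0, 0, 0.005, 0, 0, 0, 1], [0, 0, 0.005, 0, 0, 0, 1], [0, 0, 0.005, 0, 0, 0, 1], [0, 0, 0.005, 0, 0, 0, 1], [0, 0, 0.005, 0, 0, 0, 1], [0, 0, 0.005, 0, 0, 0, 1]]]}}

```text
time: 13.52
tool_pos: [0.4831, -0.1304, 0.1133]
tcp_rot: [0.527, 3.09, -0.005]
wrist_force: [-15.2, -0.3, 46.4]
width: -0.004
```

The force doubled for 0.6 mm of travel, so the lever is at its stop. Lifting off and checking.

Emit:
{"fn": "apply_moves", "kwargs": {"plan": [[[0, 0, -0.005, 0, 0, 0, 1], [0, 0, -0.015, 0, 0, 0, 1], [0, 0, -0.04, 0, 0, 0, 1], [0, 0, -0.08, 0, 0, 0, 1], [0, 0, -0.11, 0, 0, 0, 1], [0, 0.12, -0.14, 0, 0, 0, 1], [0, 0.12, -0.14, 0, 0, 0, 1], [0, 0.12, -0.14, 0, 0, 0, 1]]]}}

```text
time: 14.18
tool_pos: [0.5197, -0.0137, 0.2454]
tcp_rot: [0.533, 3.095, 0.002]
wrist_force: [0.3, -0.3, 0.2]
width: 0.002
```

Run:
```python
from h import *
st=readout.read_state(); print(st['tool_pos'],st['tcp_rot'],st['time'],st['width'],st['wrist_force'])
np.savez('st8.npz',p=st['tool_pos'],r=st['tcp_rot'])
w=read_camera('wrist');save('w8',w);crop('w8a',w,150,90,400,275,3.2)
a=read_camera('side'); crop('si8',a,260,100,400,240,4);a=read_camera('scene');crop('sc8',a,230,150,360,270,6)
```

```text
[ 0.51967746 -0.013721    0.24542836] [5.32992879e-01 3.09522037e+00 1.69720860e-03] 14.1833 0.0023881744907125876 [ 0.32062391 -0.29851265  0.20629921]
```

View pics/w8a.png

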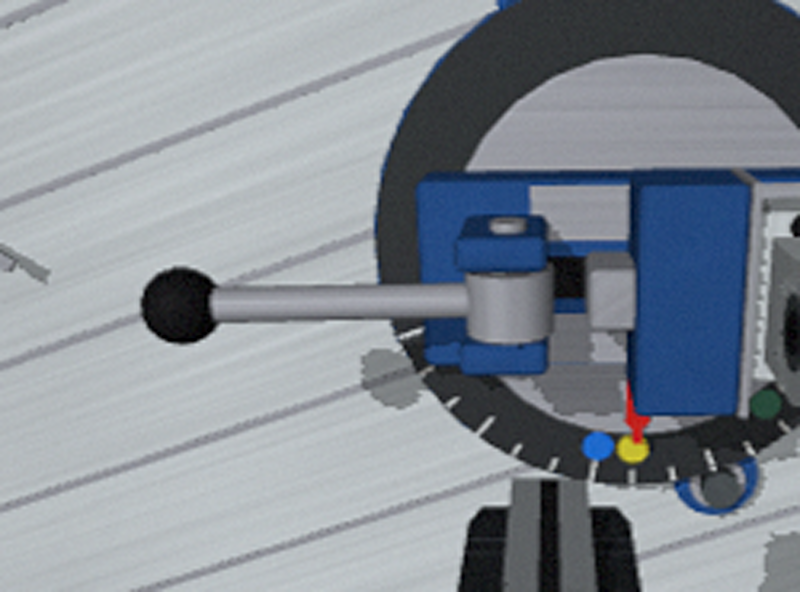

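View pics/si8.png

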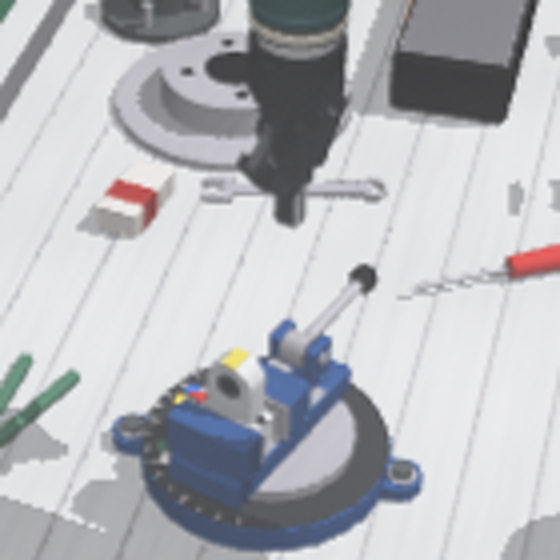

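View pics/sc8.png

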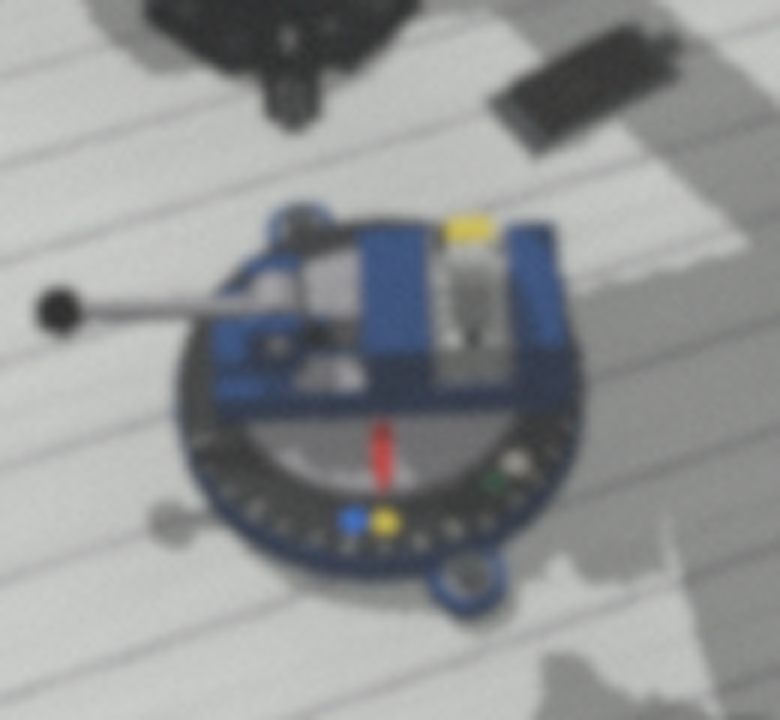

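```bash
python3 - <<'E'
from h import *
cs,cd=cam('scene'),cam('side'); d=np.load('st8.npz'); cw=cam('wrist',{'tool_pos':d['p'],'tcp_rot':d['r']})
us,ud,uw=(230+58/6-.4,150+310/6-.4),(260+364/4-.4,100+278/4-.4),(150+181/3.2-.35,90+305/3.2-.35)
def P(c):return c[0]@np.c_[c[1],c[2]]
for A,B in(((cs,us),(cd,ud)),((cw,uw),(cd,ud)),((cw,uw),(cs,us))):
    X=cv2.triangulatePoints(P(A[0]),P(B[0]),np.array(A[1],float),np.array(B[1],float)).ravel();X=X[:3]/X[3]
    t=np.radians(-19.4);r=X-[.531,.022,0];print(X.round(4),'head',np.cos(t)*r[0]+np.sin(t)*r[1],-np.sin(t)*r[0]+np.cos(t)*r[1])
E
echo '[0.5197,-0.0137,0.2454,160.5]'>cmd.json; python3 plan.py .57 .07 .29 160.5
```

```text
[ 0.4776 -0.1313  0.1025] head 0.0005824463131370791 -0.16227298349978694
[ 0.4769 -0.1282  0.1058] head -0.001161720553495442 -0.1596385322502982
[ 0.4787 -0.1306  0.1021] head 0.0013158521417543992 -0.161297563114072
[-0.0195, 0.0957, -0.0446, 0, 0, -0.0] rows 2.6
```

Emit:
{"fn": "apply_moves", "kwargs": {"plan": [[[-0.0195, 0.0957, -0.0446, 0, 0, 0, 1], [-0.0195, 0.0957, -0.0446, 0, 0, 0, 1], [-0.0195, 0.0957, -0.0446, 0, 0, 0, 1], [-0.0195, 0.0957, -0.0446, 0, 0, 0, 1], [-0.0195, 0.0957, -0.0446, 0, 0, 0, 1], [-0.0195, 0.0957, -0.0446, 0, 0, 0, 1], [-0.0195, 0.0957, -0.0446, 0, 0, 0, 1], [-0.0195, 0.0957, -0.0446, 0, 0, 0, 1]]]}}

```text
time: 15.0
tool_pos: [0.5685, 0.0673, 0.2879]
tcp_rot: [-0.532, -3.094, 0.001]
wrist_force: [-0.5, -0.7, -0.7]
width: -0.0
```

Run:
```python
from h import *
st=readout.read_state(); print(st['tool_pos'],st['time'])
np.savez('st9.npz',p=st['tool_pos'],r=st['tcp_rot'])
w=read_camera('wrist');save('w9',w);crop('w9a',w,240,90,400,240,5)
```

```text
[0.56847319 0.06734386 0.28791624] 15.0
```

View pics/w9a.png

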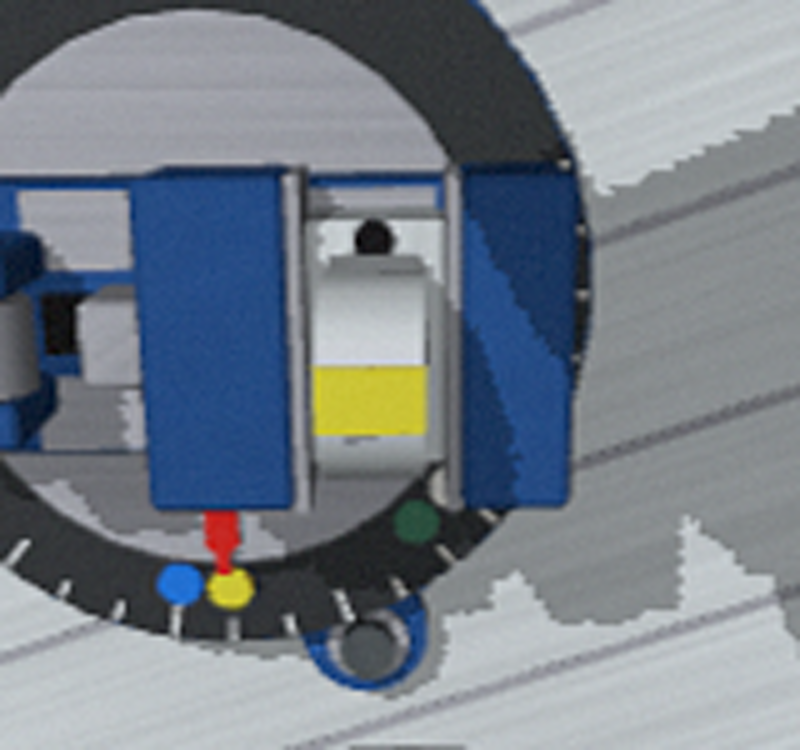

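The foot sits flush and square between both jaw plates. The pointer tip at crop (222,570) stands at the yellow dot (230,588). The arm is clear.

Run:
```python
from h import *
print(bot.finish_job())
```

```text
the job is handed in; nothing more can be done
None
```

The job is handed in at about 15 s of robot time. I turned the vise to the yellow dot, set the bracket in the jaws and pressed the cam lever down. No verdict was reported.

- **Swivel:** I pushed the fixed jaw until the head snapped from the 0° notch to −20°. The fitted head yaw was −19.4° against a base yaw of +0.5°. After clamping, the pointer stood at the yellow dot in the wrist and scene pictures.
- **Bracket:** I gripped it by the lug, lowered it until the wrist force showed contact with the bed, then released. Before lowering, the fit put it 1.4 mm off the middle of the jaws and within 0.1° of square. After clamping I checked it by eye only, and it looked square with the foot against both plates.
- **Lever:** I pressed it to a hard stop at 46 N, and it stayed down when I lifted off. The knob measured 102–106 mm high in three camera pairs (102 mm is fully down, about 107 mm is the 0.70 rad limit).
- **Bystanders:** I felt no contact with any of them, and those in view looked unmoved. I did not measure them again at the end.

The clamp force itself was not measured. I inferred the grip from the lever position and the closed jaws. My fits of the head position differed by about 2 mm between cameras, within the stated calibration.

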